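# Start the welding bench from its switch box

### The arm

A 6-joint arm with a two-finger parallel gripper is mounted at the origin on the work surface. World frame = base frame: x ahead of the robot, y to its left, z up, the work surface at z = 0. Lengths are in mm, angles in rad, forces in N, time in s.
With the tool pointing down it reaches from about 350 to 975 mm from the base axis. Payload 7.1 kg.
Tool frame: the origin (TCP) lies between the finger pads; the fingertips stand 19 mm ahead of it and the grasp point (between the pads) is the TCP (ctrl.finger_overhang is the distance from the TCP to the fingertips, in mm); z points along the fingers, y is the line along which they close (so a half turn about z gives the same grasp; the last joint's range is limited). The gripper opens to 88 mm and grips with 3 to 60 N. Pads are 20 mm wide; open, the fingers measure 115 mm over their backs; the gripper's body (75 mm by 178 mm) begins 61 mm behind the grasp point.
Start: joints at [-1.16, 0.423, 1.63, -0, 1.089, -0.019], TCP at [260.446, -568.131, 241.675] pointing down, gripper open.
Joint ranges: [-3, 3], [-0.9, 2.11], [0.09, 2.58], [-1.31, 4.45], [0.11, 2.69], [-2.54, 2.54]. Speed limits (rad/s): [2.39, 2.39, 3.01, 3.14, 3.14, 3.14].

### API

Orientations are given as a rotation vector (axis times angle).
In Python, from workcell import ctrl gives the robot as it stands. The module is installed in compiled form; this text tells all that it offers.
- The arm moves only by the tool arm_command, never from a script. Its argument "rows" is one flat list of numbers, 7 for each row, row after row: the turn, a rotation vector about the tool's x, y, z scaled (see below), then the shift along the tool's x, y, z scaled (see below), then the opening, from -1 (shut) to 1 (fully open). A call has 1 to 5 rows; each row is the pose to reach, as a shift and turn from the pose commanded when the call began, along the tool's axes at that moment, turning the shorter way round; what a row does not reach only later rows make up. The controller multiplies each number of a shift by 80 mm and each number of a turn by 180 degrees. A row lasts 1/10 s, in which the tool goes at most 50 mm and 8.59 degrees, less where a joint would pass 70% of its speed; a pose out of reach is approached as far as the arm can. A call with a number of a shift or a turn outside -1 to 1 is refused whole. A call with a gripper value outside its range is refused whole. The fingers move at their own pace and stop on an object; the grip force is fixed at half the most. Time passes only in rows, so rows that repeat a pose let the fingers close. It gives the time, the measured TCP pose, the force, the opening and the grip force at its end, in the units of the state.
- ctrl.get_obs(): the state, without advancing time (a new reading comes with each control period).
- ctrl.get_image(name): name is "scene" or "top"; returns (picture, depth): 384x512x3 uint8, red, green, blue; 384x512 float32, mm along the optical axis (not along the pixel's ray), 0 where there is no reading.
- ctrl.camera_params(name): a dict with "camera_matrix" (3x3 intrinsics, pixels), "world_to_cam" (4x4, takes a point from world to camera coordinates). Camera axes: x right, y down, z forward; pixel columns grow to the right and rows downward; lengths in mm; the calibration is good to about 2 mm. A picture is of the moment at which its call begins. camera_params takes no time and is no camera call.
- ctrl.close_job(): hands the job in; it is judged then, once.
The state is a dict: "t": time; "qpos": joint angles; "qvel": joint speeds; "joint_torque": joint torques, N m; "ee_pos": TCP position; "orientation": TCP orientation; "ft_force": force on the tool from outside, world axes, zero at the start; "moment": the same for the moment, N m; "width": finger opening in mm; "grasp_force": force on a finger pad.
Only numpy, scipy, OpenCV 4.12 (cv2) and the standard library are available. Lean on these libraries where they do the work, as an engineer would, in place of code of your own. Each camera call takes 0.05 s, during which the arm holds its last target. There are 200 camera calls.

### The job

Start up the welding bench with light taps of the fingertips on its switch box: press down first the large round mushroom cap (fume extractor), then the square cap (gas), then the long bar-shaped cap (welder), each well past halfway so that it is on and stays down. Press gently (under 25 N), leave the small round cap (grinder) up, and do not pick up or disturb the can, jar, hammer and spanner around the box.

Things in the scene. Friction and masses are not known exactly. Their poses are not given: they have to be found in the camera images.
- console: grey sheet-steel switch box fixed to the bench, 130 mm (its x) by 360 mm (its y) and 60 mm high, top face level; origin at the centre of its underside, on the bench. On its top, in one row along its y, are four push switches 80 mm apart, in an order that changes. All four have black caps of the same height (tops 93 mm above the bench) on steel stems in the middle of 66 x 66 mm, 6 mm thick aluminium plates; only the shape of the cap tells them apart.
- extractor_switch: the fume extractor's push switch: LARGE ROUND mushroom cap, 44 mm across, slightly domed with a flat middle 30 mm across. Fixed. Origin at the centre of the underside of its aluminium plate, on the box's top face, 33 mm under the top of its cap when that is up; x and y along the box's x and y
- extractor_top (a point): centre of the top of that cap; moves down with it
- extractor (a joint): how far that switch's plunger is pressed down, m: 0 = up (at the start), 0.012 = on its lower stop. Switched on when more than 0.006 down. It moves straight down with 4.5 N at first, growing to 7 N just above the stop, does not spring back but stays where it is left. The cap is cushioned: while pressed it gives another 1 to 1.5 mm on the plunger (4.5 N per mm, at most 4.5 mm on the stop) and springs back from that when let go
- gas_switch: the shielding gas's push switch: SQUARE cap, 34 x 34 mm, flat top. Fixed. Origin at the centre of the underside of its aluminium plate, on the box's top face, 33 mm under the top of its cap when that is up; x and y along the box's x and y
- gas_top (a point): centre of the top of that cap; moves down with it
- gas (a joint): how far that switch's plunger is pressed down, m: 0 = up (at the start), 0.012 = on its lower stop. Switched on when more than 0.006 down. It moves straight down with 4.5 N at first, growing to 7 N just above the stop, does not spring back but stays where it is left. The cap is cushioned: while pressed it gives another 1 to 1.5 mm on the plunger (4.5 N per mm, at most 4.5 mm on the stop) and springs back from that when let go
- welder_switch: the welder's push switch: LONG BAR-SHAPED cap, 56 x 18 mm (long side along the switch's x, across the row), flat top. Fixed. Origin at the centre of the underside of its aluminium plate, on the box's top face, 33 mm under the top of its cap when that is up; x and y along the box's x and y
- welder_top (a point): centre of the top of that cap; moves down with it
- welder (a joint): how far that switch's plunger is pressed down, m: 0 = up (at the start), 0.012 = on its lower stop. Switched on when more than 0.006 down. It moves straight down with 4.5 N at first, growing to 7 N just above the stop, does not spring back but stays where it is left. The cap is cushioned: while pressed it gives another 1 to 1.5 mm on the plunger (4.5 N per mm, at most 4.5 mm on the stop) and springs back from that when let go
- grinder_switch: the grinder's push switch, to be left alone: SMALL ROUND cap, 22 mm across, flat top. Fixed. Origin at the centre of the underside of its aluminium plate, on the box's top face, 33 mm under the top of its cap when that is up; x and y along the box's x and y
- grinder_top (a point): centre of the top of that cap; moves down with it
- grinder (a joint): how far that switch's plunger is pressed down, m: 0 = up (at the start), 0.012 = on its lower stop. Switched on when more than 0.006 down. It moves straight down with 4.5 N at first, growing to 7 N just above the stop, does not spring back but stays where it is left. The cap is cushioned: while pressed it gives another 1 to 1.5 mm on the plunger (4.5 N per mm, at most 4.5 mm on the stop) and springs back from that when let go
- spatter_can: white spray can standing on the bench beside the box, 58 mm across, 130 mm high, loose; origin at the centre of its underside. Not to be disturbed
- screw_jar: clear jar with a steel lid standing beside the box, 56 mm across, 70 mm high, loose; origin at the centre of its underside. Not to be disturbed
- hammer: hammer, 240 mm long, lying on the bench on the robot's side of the box, loose; not to be disturbed
- spanner: spanner, 180 mm long, lying on the bench on the far side of the box, loose; not to be disturbed

How it is judged (in metres and radians):
On the way, in this order (a step that is already met when the one before it is completed fails the run):
1. the mushroom cap is pressed down while the square and bar caps are still up (value of joint extractor above 0.006 m and value of joint each of gas, welder below 0.003 m), for 0.1 s.
2. the square cap is pressed down too, the bar cap still up (value of joint each of extractor, gas above 0.006 m and value of joint welder below 0.003 m), for 0.1 s.
3. the bar cap is pressed down too (value of joint each of extractor, gas, welder above 0.006 m), for 0.1 s.
At the end, for the whole second after the job is handed in: The mushroom, square and bar caps' plungers are each more than 6 mm down, the small round cap is less than 3 mm down, and the can, jar, hammer and spanner are at rest within 20 mm of where they began (all of step 3 and value of joint grinder below 0.003 m and distance of each of spatter_can, screw_jar, hammer, spanner from where it was at the start of the episode below 0.02 m and linear speed of each of spatter_can, screw_jar, hammer, spanner below 0.02 m/s); the robot touches nothing.
It fails at once if the small round grinder cap is pressed 3 mm or more (value of joint grinder above 0.003 m).
It fails at once if a switch is pushed with more than 25 N (contact force between any of extractor_switch, gas_switch, welder_switch, grinder_switch and anything else above 25 N).
It fails at once if the can, jar, hammer or spanner is lifted, carried or shifted by more than 20 mm (distance of any of spatter_can, screw_jar, hammer, spanner from where it was at the start of the episode above 0.02 m).
It also fails if it takes over 42 s, if anything falls off the work surface, if the arm or the gripper's body presses on something with over 40 N, if the wrist force passes 120 N, or if a joint passes its speed limit or range.

## Working session

There is one attempt and no reset: what is moved stays moved. The work goes in short steps, Python scripts to look and compute and a tool call to move; the robot and the scene stay as the last step left them, time stands still between calls to the robot, and variables do not carry over. Pictures are saved under pics/ and viewed, at most 10 in all, crops included, and the job is handed in when it is done.

Besides the shell and the picture viewer there is one more tool, called by a JSON object that holds its "fn" and its "kwargs". arm_command: Moves the arm, as the interface text tells. Shifts and turns lie within -1 to 1; 1 stands for 80 mm of shift or 180 degrees of turn. Its arguments: {"type":"object","properties":{"rows":{"type":"array","items":{"type":"number"}}},"required":["rows"]}

```bash
mkdir -p pics
python3 - <<'E'
from workcell import ctrl
import cv2,numpy as np
for n in("top","scene"):
    im,d=ctrl.get_image(n); p=ctrl.camera_params(n)
    cv2.imwrite(f"pics/{n}1.png",im[:,:,::-1]); np.savez(f"{n}1.npz",im=im,d=d,K=p["camera_matrix"],T=p["world_to_cam"])
    print(n,p)
o=ctrl.get_obs();print(o)
E
```

```text
top {'camera_matrix': array([[468.84856991,   0.        , 259.11841828],
       [  0.        , 468.84856991, 187.05501818],
       [  0.        ,   0.        ,   1.        ]]), 'world_to_cam': array([[ 2.45779908e-02, -9.99264197e-01,  2.94446569e-02,
        -5.64733891e+00],
       [-9.93132270e-01, -2.77760786e-02, -1.13652033e-01,
         5.67307739e+02],
       [ 1.14386265e-01, -2.64491003e-02, -9.93084200e-01,
         1.10198018e+03],
       [ 0.00000000e+00,  0.00000000e+00,  0.00000000e+00,
         1.00000000e+00]])}
scene {'camera_matrix': array([[364.62622026,   0.        , 253.76760773],
       [  0.        , 364.62622026, 190.99948681],
       [  0.        ,   0.        ,   1.        ]]), 'world_to_cam': array([[-6.96220193e-01,  7.17698833e-01,  1.36318499e-02,
         3.92200762e+02],
       [ 4.66368974e-01,  4.66685172e-01, -7.51468516e-01,
        -1.96165733e+02],
       [-5.45689859e-01, -5.16830083e-01, -6.59628109e-01,
         1.28805860e+03],
       [ 0.00000000e+00,  0.00000000e+00,  0.00000000e+00,
         1.00000000e+00]])}
{'t': 0.1, 'qpos': array([-1.15997705e+00,  4.23765408e-01,  1.63060052e+00, -2.24745860e-05,
        1.08856900e+00, -1.89902660e-02]), 'qvel': array([-0.00068397, -0.00217352, -0.00227773, -0.00070321, -0.0014455 ,
       -0.00136439]), 'joint_torque': array([ 2.41743190e-03, -5.45614207e+01, -2.74322605e+01,  6.47066371e-02,
        1.87516812e-02, -2.66565974e-05]), 'ee_pos': array([ 260.27444554, -567.71709366,  240.98391372]), 'orientation': array([-3.06803962e+00, -6.69694488e-01,  4.40921364e-04]), 'ft_force': array([-0.077279  , -0.10896548, -0.36762872]), 'moment': array([ 0.02706795,  0.0471127 , -0.04039898]), 'grasp_force': 0.0, 'width': 88.15464094791297}
```

View pics/top1.png

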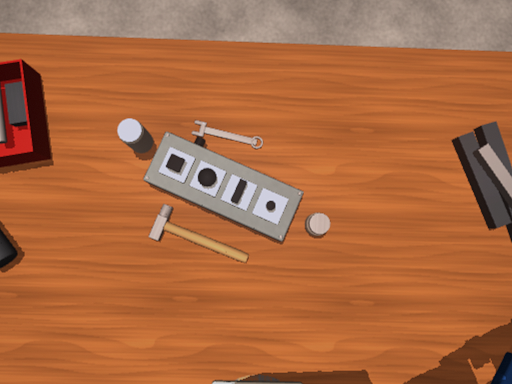

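View pics/scene1.png

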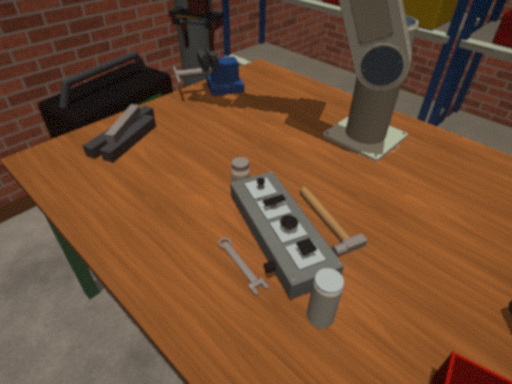

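The top view shows, left to right along the row: square cap (175,163), mushroom (207,177), bar (239,191), small round (270,206). The can is at (130,130), jar at (318,224), hammer below the box and spanner above it.

```bash
cat > h.py <<'E'
import numpy as np
def world(z,uv,s):  # pixel + optical depth -> world
    K,T=z["K"],z["T"]; c=np.linalg.inv(K)@[uv[0],uv[1],1]*s
    return T[:3,:3].T@(c-T[:3,3])
def plane(z,uv,h):
    C=-z["T"][:3,:3].T@z["T"][:3,3]; r=world(z,uv,1)-C
    return C+r*(h-C[2])/r[2]
E
python3 - <<'E'
import numpy as np,cv2
from h import *
from scipy.spatial.transform import Rotation as R
from workcell import ctrl
o=ctrl.get_obs(); Rt=R.from_rotvec(o["orientation"]); print(Rt.as_matrix().round(3))
for n,g in(("top",dict(sq=(175,163),mush=(207,177),bar=(239,191),small=(270,206))),("scene",dict(sq=(306,246),mush=(289,222),bar=(274,201),small=(261,183)))):
    z=np.load(n+"1.npz"); dark=(z["im"].max(2)<60)
    # cap tops by depth: world z of each pixel
    v,u=np.mgrid[:384,:512]; P=np.stack([u,v,np.ones_like(u)],-1)@np.linalg.inv(z["K"]).T*z["d"][...,None]
    W=(P-z["T"][:3,3])@z["T"][:3,:3]
    for k,(a,b) in g.items():
        m=(np.hypot(u-a,v-b)<15)&(W[...,2]>84)&(W[...,2]<104)&dark
        q=np.array([u[m].mean(),v[m].mean()])
        zz=np.median(W[m][:,2]); p=plane(z,q,93)
        print(n,k,m.sum(),q.round(1),zz.round(1),p.round(1))
E
```

```text
[[ 0.909  0.417 -0.001]
 [ 0.417 -0.909  0.001]
 [ 0.    -0.001 -1.   ]]
top sq 194 [174.9 162.8] 92.5 [610.8 205.1  93. ]
top mush 243 [206.8 176.9] 92.4 [580.2 131.2  93. ]
top bar 156 [238.4 190.8] 92.7 [550.2  58.1  93. ]
top small 53 [270.2 205.1] 93.3 [519.6 -15.5  93. ]
scene sq 183 [305.8 246.2] 92.5 [617.9 206.7  93. ]
scene mush 164 [288.6 221.6] 92.0 [587.8 133.4  93. ]
scene bar 116 [273.6 199.9] 92.2 [557.1  59.8  93. ]
scene small 30 [260.4 180.6] 91.7 [526.5 -13.7  93. ]
```

The top-camera positions have the right 80 mm spacing, so mushroom ≈ (582,132), square ≈ (613,206), bar ≈ (552,59). I'll shut the gripper and travel there.

{"fn": "arm_command", "kwargs": {"rows": [0,0,0,1,-0.86,0,-1,0,0,0,1,-0.86,0,-1,0,0,0,1,-0.86,0,-1]}}

```text
t: 0.4
ee_pos: [305.3, -467.8, 240.9]
orientation: [-3.065, -0.673, 0.001]
ft_force: [-0.1, 0.1, 0.5]
width: 66.9
grasp_force: 0.0
```

{"fn": "arm_command", "kwargs": {"rows": [0,0,0,1,-0.86,0,-1,0,0,0,1,-0.86,0,-1,0,0,0,1,-0.86,0,-1]}}

```text
t: 0.7
ee_pos: [349.3, -372.7, 241.3]
orientation: [-3.066, -0.674, 0.001]
ft_force: [0.4, -0.5, -0.5]
width: 43.0
grasp_force: 0.0
```

{"fn": "arm_command", "kwargs": {"rows": [0,0,0,1,-0.86,0,-1,0,0,0,1,-0.86,0,-1,0,0,0,1,-0.86,0,-1]}}

```text
t: 1.0
ee_pos: [393.7, -277.7, 241.6]
orientation: [-3.067, -0.675, 0.0]
ft_force: [-0.4, -0.1, 0.3]
width: 19.5
grasp_force: 0.0
```

{"fn": "arm_command", "kwargs": {"rows": [0,0,0,1,-0.86,0,-1,0,0,0,1,-0.86,0,-1,0,0,0,1,-0.86,0,-1]}}

```text
t: 1.3
ee_pos: [438.2, -182.3, 241.7]
orientation: [-3.068, -0.675, -0.001]
ft_force: [-0.3, -1.0, -0.4]
width: 0.5
grasp_force: 0.0
```

{"fn": "arm_command", "kwargs": {"rows": [0,0,0,1,-0.86,0,-1,0,0,0,1,-0.86,0,-1,0,0,0,1,-0.86,0,-1]}}

```text
t: 1.6
ee_pos: [482.8, -86.7, 241.9]
orientation: [3.068, 0.675, 0.002]
ft_force: [-1.3, -0.7, -0.5]
width: 0.3
grasp_force: 0.0
```

{"fn": "arm_command", "kwargs": {"rows": [0,0,0,1,-0.86,0,-1,0,0,0,1,-0.86,0,-1,0,0,0,1,-0.86,0,-1]}}

```text
t: 1.9
ee_pos: [527.1, 8.9, 241.8]
orientation: [3.068, 0.674, 0.003]
ft_force: [-0.6, -0.9, -0.3]
width: 0.3
grasp_force: 0.0
```

{"fn": "arm_command", "kwargs": {"rows": [0,0,0,1,-0.86,0,-1,0,0,0,1,-0.86,0,-1,0,0,0,1,-0.86,0,-1,0,0,0,1,-0.86,0,-1]}}

```text
t: 2.3
ee_pos: [569.3, 102.1, 241.2]
orientation: [3.068, 0.672, -0.001]
ft_force: [-0.9, -0.3, 0.5]
width: 0.4
grasp_force: 0.0
```

{"fn": "arm_command", "kwargs": {"rows": [0,0,0,0.3,-0.27,0.5,-1,0,0,0,0.3,-0.27,1,-1,0,0,0,0.3,-0.27,1,-1,0,0,0,0.3,-0.27,1,-1]}}

```text
t: 2.7
ee_pos: [581.0, 130.5, 161.6]
orientation: [3.07, 0.667, -0.004]
ft_force: [-0.2, 0.4, 1.3]
width: 0.5
grasp_force: 0.0
```

{"fn": "arm_command", "kwargs": {"rows": [0,0,0,0,0,0.4,-1,0,0,0,0,0,0.4,-1,0,0,0,0,0,0.4,-1]}}

```text
t: 3.0
ee_pos: [582.2, 131.8, 131.5]
orientation: [3.07, 0.668, 0.002]
ft_force: [-0.3, 0.1, -0.2]
width: 0.5
grasp_force: 0.0
```

Run:
```python
from workcell import ctrl
import cv2,numpy as np
L=[]
for n in("top","scene"):
    im,d=ctrl.get_image(n);p=ctrl.camera_params(n)
    T=p["world_to_cam"];e=ctrl.get_obs()["ee_pos"]+[0,0,-19]
    q=p["camera_matrix"]@(T[:3,:3]@e+T[:3,3]);q=q/q[2];u,v=int(q[0]),int(q[1]);print(n,q)
    L.append(cv2.resize(im[v-50:v+50,u-65:u+65,::-1],None,fx=3,fy=3,interpolation=cv2.INTER_CUBIC))
cv2.imwrite("pics/hov.png",np.hstack(L))
```

```text
top [205.67843046 174.65123352   1.        ]
scene [290.33577275 214.15767597   1.        ]
```

View pics/hov.png

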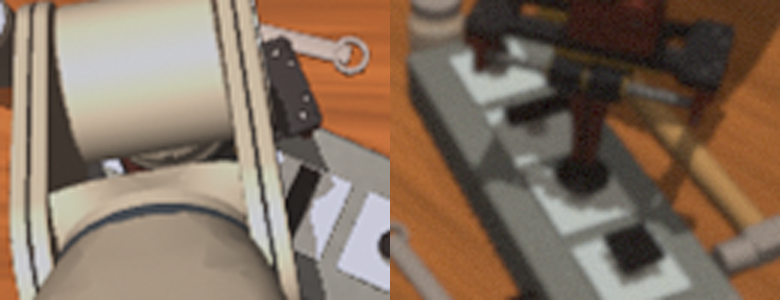

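The scene view shows the closed fingertips right above the mushroom cap (crop ≈ (583,170)). I'll descend slowly.

{"fn": "arm_command", "kwargs": {"rows": [0,0,0,0,0,0.07,-1,0,0,0,0,0,0.14,-1,0,0,0,0,0,0.19,-1,0,0,0,0,0,0.22,-1,0,0,0,0,0,0.25,-1]}}

```text
t: 3.6
ee_pos: [581.4, 132.7, 109.5]
orientation: [-3.069, -0.67, 0.001]
ft_force: [-1.0, -0.5, 4.5]
width: 0.3
grasp_force: 2.3
```

{"fn": "arm_command", "kwargs": {"rows": [0,0,0,0,0,0.025,-1,0,0,0,0,0,0.05,-1,0,0,0,0,0,0.075,-1,0,0,0,0,0,0.075,-1]}}

```text
t: 4.0
ee_pos: [581.4, 132.7, 103.6]
orientation: [-3.069, -0.67, 0.001]
ft_force: [-2.4, -0.3, 4.9]
width: 0.4
grasp_force: 2.5
```

{"fn": "arm_command", "kwargs": {"rows": [0,0,0,0,0,0.02,-1,0,0,0,0,0,0.04,-1,0,0,0,0,0,0.04,-1]}}

```text
t: 4.3
ee_pos: [581.5, 132.7, 100.6]
orientation: [-3.069, -0.67, 0.001]
ft_force: [-3.3, -0.7, 5.2]
width: 0.2
grasp_force: 2.9
```

{"fn": "arm_command", "kwargs": {"rows": [0,0,0,0,0,-0.1,-1,0,0,0,0,0,-0.4,-1,0,0,0,0,0,-0.4,-1]}}

```text
t: 4.6
ee_pos: [583.7, 133.1, 135.1]
orientation: [3.069, 0.67, 0.008]
ft_force: [0.2, -1.2, -1.9]
width: 1.0
grasp_force: 0.0
```

{"fn": "arm_command", "kwargs": {"rows": [0,0,0,0.735,-0.67,0,-1,0,0,0,0.735,-0.67,0,-1,0,0,0,0.735,-0.67,0,-1,0,0,0,0.735,-0.67,0,-1]}}

```text
t: 5.0
ee_pos: [612.3, 206.1, 131.6]
orientation: [3.069, 0.672, -0.002]
ft_force: [-0.5, -0.2, -0.3]
width: 0.5
grasp_force: 0.0
```

Run:
```python
from workcell import ctrl
import cv2,numpy as np
n="scene"
im,d=ctrl.get_image(n);p=ctrl.camera_params(n)
o=ctrl.get_obs();print(o["ee_pos"])
T=p["world_to_cam"];e=o["ee_pos"]+[0,0,-19]
q=p["camera_matrix"]@(T[:3,:3]@e+T[:3,3]);q=q/q[2];u,v=int(q[0]),int(q[1]);print(n,q)
cv2.imwrite("pics/hov2.png",cv2.resize(im[v-60:v+60,u-75:u+75,::-1],None,fx=4,fy=4,interpolation=cv2.INTER_CUBIC))
```

```text
[611.97624181 205.37895642 131.63624982]
scene [307.99798498 238.33926258   1.        ]
```

View pics/hov2.png

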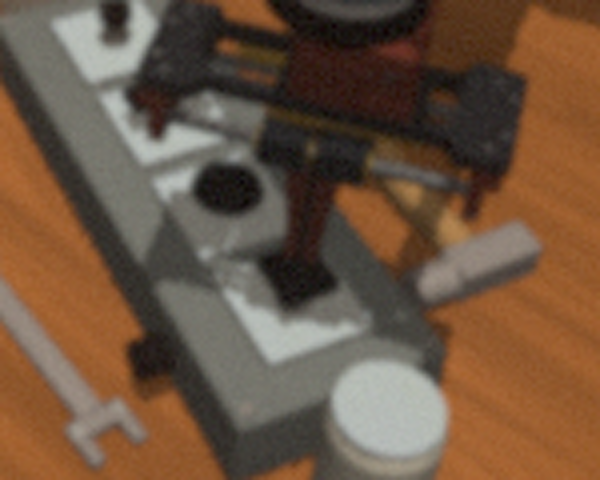

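The mushroom cap (crop (228,188)) sits low on its plate, and the fingertips are over the square cap (300,280), clear of the can. I'll press the square.

{"fn": "arm_command", "kwargs": {"rows": [0,0,0,0,0,0.07,-1,0,0,0,0,0,0.14,-1,0,0,0,0,0,0.19,-1,0,0,0,0,0,0.22,-1,0,0,0,0,0,0.25,-1]}}

```text
t: 5.55
ee_pos: [612.7, 205.6, 112.1]
orientation: [3.069, 0.669, -0.0]
ft_force: [0.4, -0.9, 0.7]
width: 0.2
grasp_force: 0.7
```

{"fn": "arm_command", "kwargs": {"rows": [0,0,0,0,0,0.025,-1,0,0,0,0,0,0.05,-1,0,0,0,0,0,0.075,-1,0,0,0,0,0,0.1,-1,0,0,0,0,0,0.115,-1]}}

```text
t: 6.05
ee_pos: [612.8, 205.7, 103.5]
orientation: [3.069, 0.67, -0.0]
ft_force: [-1.4, -1.9, 5.3]
width: 0.4
grasp_force: 2.9
```

{"fn": "arm_command", "kwargs": {"rows": [0,0,0,0,0,0.02,-1,0,0,0,0,0,0.02,-1]}}

```text
t: 6.25
ee_pos: [612.7, 205.7, 101.8]
orientation: [3.069, 0.67, -0.0]
ft_force: [-1.7, -2.8, 5.3]
width: 0.4
grasp_force: 2.8
```

{"fn": "arm_command", "kwargs": {"rows": [0,0,0,0,0,-0.1,-1,0,0,0,0,0,-0.4,-1,0,0,0,0,0,-0.4,-1,0,0,0,0,0,-0.4,-1]}}

```text
t: 6.65
ee_pos: [613.2, 206.2, 134.1]
orientation: [-3.069, -0.67, -0.003]
ft_force: [0.4, -0.4, -0.2]
width: 0.4
grasp_force: 0.0
```

{"fn": "arm_command", "kwargs": {"rows": [0,0,0,-0.724,0.68,0,-1,0,0,0,-0.724,0.68,0,-1,0,0,0,-0.724,0.68,0,-1]}}

```text
t: 6.95
ee_pos: [580.3, 129.5, 132.3]
orientation: [3.07, 0.666, -0.006]
ft_force: [-0.7, 0.2, -0.5]
width: 0.3
grasp_force: 0.0
```

{"fn": "arm_command", "kwargs": {"rows": [0,0,0,-0.724,0.68,0,-1,0,0,0,-0.724,0.68,0,-1,0,0,0,-0.724,0.68,0,-1,0,0,0,-0.724,0.68,0,-1]}}

```text
t: 7.35
ee_pos: [553.2, 58.8, 133.4]
orientation: [-3.069, -0.668, -0.0]
ft_force: [-0.1, 0.2, 0.5]
width: 0.4
grasp_force: 0.0
```

Run:
```python
from workcell import ctrl
import cv2,numpy as np
from h import *
n="scene"
im,d=ctrl.get_image(n);p=ctrl.camera_params(n)
o=ctrl.get_obs();print(o["ee_pos"])
K=p["camera_matrix"];T=p["world_to_cam"]
z=dict(K=K,T=T)
def pr(e):
    q=K@(T[:3,:3]@e+T[:3,3]);return q/q[2]
for k,e in(("mush",(582,132,82)),("sq",(613,206,83))):
    u,v,_=pr(np.array(e)); u,v=int(round(u)),int(round(v))
    print(k,u,v,np.median([world(z,(a,b),d[b,a])[2] for a in range(u-2,u+3) for b in range(v-2,v+3)]))
q=pr(o["ee_pos"]+[0,0,-19]);u,v=int(q[0]),int(q[1])
cv2.imwrite("pics/hov3.png",cv2.resize(im[v-60:v+60,u-75:u+75,::-1],None,fx=4,fy=4,interpolation=cv2.INTER_CUBIC))
```

```text
[553.50202518  59.38487661 133.45672346]
mush 289 223 82.52324006092527
sq 306 248 83.353824627406
```

View pics/hov3.png

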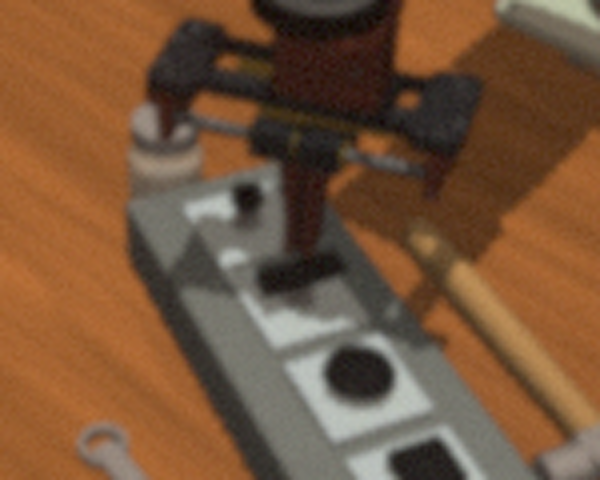

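The first two caps are down: tops at 82.5 and 83.4 mm, so about 10 mm of travel each. The fingertips are over the bar (crop (303,265)), so I'll press it.

{"fn": "arm_command", "kwargs": {"rows": [0,0,0,0,0,0.07,-1,0,0,0,0,0,0.14,-1,0,0,0,0,0,0.21,-1,0,0,0,0,0,0.25,-1,0,0,0,0,0,0.28,-1]}}

```text
t: 7.9
ee_pos: [552.5, 59.0, 110.8]
orientation: [-3.069, -0.67, 0.001]
ft_force: [-1.3, 1.3, 4.4]
width: 0.3
grasp_force: 2.2
```

{"fn": "arm_command", "kwargs": {"rows": [0,0,0,0,0,0.025,-1,0,0,0,0,0,0.05,-1,0,0,0,0,0,0.075,-1,0,0,0,0,0,0.1,-1,0,0,0,0,0,0.11,-1]}}

```text
t: 8.4
ee_pos: [552.6, 59.0, 102.6]
orientation: [-3.069, -0.67, 0.0]
ft_force: [-3.2, 3.3, 5.6]
width: 0.7
grasp_force: 3.0
```

{"fn": "arm_command", "kwargs": {"rows": [0,0,0,0,0,0.015,-1,0,0,0,0,0,0.02,-1]}}

```text
t: 8.6
ee_pos: [552.6, 59.0, 101.1]
orientation: [-3.069, -0.67, 0.0]
ft_force: [-3.1, 3.2, 6.2]
width: 0.3
grasp_force: 3.1
```

{"fn": "arm_command", "kwargs": {"rows": [0,0,0,0,0,-0.1,-1,0,0,0,0,0,-0.5,-1,0,0,0,0,0,-1,-1,0,0,0,0,0,-1,-1,0,0,0,0,0,-1,-1]}}

```text
t: 9.1
ee_pos: [553.6, 58.5, 182.1]
orientation: [3.069, 0.67, 0.005]
ft_force: [0.4, -1.0, -0.5]
width: 0.1
grasp_force: 0.0
```

Run:
```python
from workcell import ctrl
import numpy as np
from h import *
im,d=ctrl.get_image("scene");p=ctrl.camera_params("scene")
K=p["camera_matrix"];T=p["world_to_cam"];z=dict(K=K,T=T)
for k,e in(("mush",(582,132,82)),("sq",(613,206,83)),("bar",(553,59,83)),("small",(522,-14.5,93))):
    q=K@(T[:3,:3]@np.array(e)+T[:3,3]);u,v=(q[:2]/q[2]).round().astype(int)
    print(k,u,v,np.median([world(z,(a,b),d[b,a])[2] for a in range(u-1,u+2) for b in range(v-1,v+2)]))
print(ctrl.get_obs()["ee_pos"],ctrl.get_obs()["ft_force"])
```

```text
mush 289 223 82.41962634060698
sq 306 248 82.92605698909168
bar 274 202 83.15014482289047
small 261 180 93.17011673542271
[552.72093607  58.49376519 180.94749284] [-0.42998944  0.11874464 -0.67342942]
```

All three caps are about 10 mm down, the small one is still up, and the arm is clear.

```bash
python3 -c "
from workcell import ctrl
print(ctrl.close_job())"
```

```text
the job is handed in; nothing more can be done
None
```

I pressed the mushroom, square and bar caps in that order, each about 10 mm down at about 6 N vertical force or less. The small round cap stayed up, the can, jar, hammer and spanner were not touched as far as I could see, and I handed the job in at about 9 s; no verdict was returned.

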